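Lock the cash-box key onto the sprung hook inside the key cabinet

TASK

Draw the cash-box key out of its wooden stand, reach it down through the narrow opening in the roof of the key cabinet and hang it by its eye on the hook inside, pushing the spring disc back so that the key drops behind the hook's upturned nose and is held there. The hook has slid to an unknown height, so feel for it gently; never touch the cabinet itself with the key or the gripper, and leave the calculator, cup and coins alone. Let go and leave the key hanging upright.

Things in the scene. Friction and masses are not known exactly. Their poses are not given: they have to be found in the camera images.
- handle (a point): Grip point on the key: a rigid paddle 190 mm tall, 0.1 to 0.18 kg, standing upright, z up. Handle: pale wooden bar 10 mm thick (x), 16 mm wide (y), from 79 mm below this point to 30 mm above it (the top). Grip it across its 10 mm thickness, fingers closing along x (later the pushing direction), so that it does not pivot.
- eye (a point): Centre of the key's eye, 105 mm below handle, key's axes. Steel plate 4 mm thick (x), 30 mm wide (y), 28 mm tall (z) with a square hole 16 x 16 mm through it along x. Above it a neck 4 mm thick, 14 mm wide up to the handle, which begins 26 mm above the eye centre. The key's centre of mass is below the eye: it hangs upright.
- bottom (a point): Centre of the key's flat underside, 55 mm below the eye centre. The lowest 30 mm of the key is a steel weight 10 mm thick (x), 26 mm wide (y); a neck 4 mm thick and 10 mm wide joins it to the eye plate.
- stand: Fixed dark wooden block, 90 (x) x 80 (y) x 40 mm high, origin at the centre of its underside. The key's weight stands in a pocket 30 mm deep at its centre, with about 1.5 mm of play at each side. Its yaw is that of the key at the start.
- cabinet: Fixed grey steel key cabinet, 150 x 150 mm, 135 mm high, walls on its -x and +x sides (4 mm), y sides open; origin at the centre of its underside, z up. Inside it is clear down to a floor at 4 mm, apart from the hook plate on the inner +x wall and its hook. Nothing may touch the cabinet itself.
- opening (a point): Centre of the cabinet's roof opening, at the roof's upper face (135 mm up). The opening is a rectangle 90 mm along the cabinet's x by 64 mm along its y; the roof is 12 mm thick.
- hook_plate: Steel plate with the hook in the cabinet, axes as the cabinet's. Origin: nose of the hook if it stood at mid height. The true hook stands up to 12 mm above or below (unknown, stiffly held); x and y are true. Hook: 6 mm round bar along x, ending at the origin's x in an upturned nose (x -3 to +3 mm) whose top is 8 mm above the bar's axis. Load it with no more than 15 N.
- disc_rest (a point): Centre of the front face of the spring disc at rest, 4 mm behind (+x of) hook_plate's origin, given for mid height (the disc moves up and down with the hook). Disc: 24 mm diameter, 3 mm thick, on the bar. The gap from nose to disc is 1 mm, so the 4 mm key plate drops behind the nose only with the disc pushed back over 3 mm.
- disc (a joint): How far the disc is pushed back along the hook plate's +x, m: 0 at rest, 0.003 with the key plate held between disc and nose, hard stop at 0.020. Spring: 1.6 N to start, plus 0.2 N per mm. When the key is seated, the top edge of its eye rests on the bar (eye centre 5 mm below the bar's axis) and the disc presses its plate against the nose.
- calculator: Bystander: loose grey desk calculator lying on the table, 150 x 85 x 19 mm, origin under its centre.
- cup: Bystander: loose open paper cup, 80 mm wide at the rim, 85 mm high, origin under its centre.
- coins: Bystander: loose stack of coins, 23 mm in diameter, 28 mm high, origin under its centre.
Things that resemble listed ones, but are neither listed nor needed, are in the scene too. There is more than one size of the part that bears handle; the job needs the smallest.

How it is judged (in metres and radians):
On the way, in this order (a step that is already met when the one before it is completed fails the run):
1. the key is lifted clear of the stand (z of eye in the frame of stand above 0.105 m), for 0.1 s.
2. inside the cabinet, the key's eye is on the hook and pushes the disc back (value of joint disc above 0.0025 m and z of eye in the frame of hook_plate below 0.02 m and contact force between key and hook_plate above 0.5 N), for 0.1 s.
At the end, for the whole second after the job is handed in: The key hangs on the hook behind its nose: the disc held 1.8 to 4.5 mm back, the eye 2 to 9 mm behind the nose, within 7 mm of the hook sideways and at a height the hook can give it, the key within 10 degrees of upright, at rest, resting on the hook (value of joint disc between 0.0018 and 0.0045 m and x of eye in the frame of hook_plate between 0.002 and 0.009 m and y of eye in the frame of hook_plate between -0.007 and 0.007 m and z of eye in the frame of hook_plate between -0.021 and 0.011 m and angle between eye's own z axis and vertical below 0.17 rad and contact force between key and hook_plate above 0.3 N and linear speed of key below 0.03 m/s); the robot touches nothing.
It fails at once if the key touches the cabinet (over 0.5 N) (contact force between key and cabinet above 0.5 N).
It fails at once if the robot touches the cabinet (over 0.5 N) (contact force between any of the fingers, the arm and cabinet above 0.5 N).
It fails at once if the hook is loaded with more than 15 N (contact force between any of key, the fingers and hook_plate above 15 N).
It fails at once if the calculator, cup or coins are moved more than 15 mm (distance of any of calculator, cup, coins from where it was at the start of the episode above 0.015 m).
It also fails if it takes over 53 s, if anything falls off the work surface, if the arm or the gripper's body presses on something with over 40 N, if the wrist force passes 120 N, or if a joint passes its speed limit or range.

ROBOT

A 6-joint arm with a two-finger parallel gripper is mounted at the origin on the work surface. World frame = base frame: x ahead of the robot, y to its left, z up, the work surface at z = 0. Lengths are in m, angles in degrees, forces in N, time in s.
With the tool pointing down it reaches from about 0.4 to 0.825 m from the base axis. Payload 7 kg.
Tool frame: the origin (TCP) lies at the very end of the fingers, on their centre line; the grasp point (between the pads) lies hold_point_z behind it (hold_point_z is the distance from the TCP to the grasp point, in m); z points along the fingers, y is the direction in which the jaws open and shut (so a half turn about z gives the same grasp; the last joint's range is limited). The gripper opens to 88 mm and grips with 3 to 60 N. Pads are 19 mm wide; open, the fingers measure 130 mm over their backs; the gripper's body (78 mm by 193 mm) begins 47 mm behind the grasp point.
Start: joints at [86.408, 20.546, 0.682, 0, -70.136, -16.507], TCP at [0.232, 0.634, 0.227] pointing down, gripper open.
Joint ranges: [-176.03, 176.03], [-82.01, 121.73], [-58.28, 71.71], [-173.87, 95.51], [-174.79, -0.11], [-173.66, 173.66]. Speed limits (degrees/s): [136.94, 136.94, 172.46, 180, 180, 180].

INTERFACE

Orientations are given as [roll, pitch, yaw] about the fixed x, y, z axes, in that order (R = Rz(yaw) Ry(pitch) Rx(roll)).
In Python, from plant import get_obs, snapshot, close_job, hold_point_z gives the robot as it stands. The module is installed in compiled form; this text tells all that it offers.
- The arm moves only by the tool jog_arm, never from a script. Its argument "commands" is a list of rows, each a list of 4 numbers: the shift along the world's x, y, z in mm, then the turn about the world's z in degrees. In form: [[x, y, z, turn], ...]. A call has exactly 10 rows; each row shifts and turns the commanded pose from where the row before left it; what a row does not reach is not made up. A row lasts 1/12 s, in which the tool goes at most 41.7 mm and 7.16 degrees, less where a joint would pass 70% of its speed; a pose out of reach is approached as far as the arm can. A call is refused whole if a number of a shift passes 41.7 or a number of a turn 7.16, either way. A call with a gripper value outside its range is refused whole. "fingers" is the finger opening in mm, from 0 to 87.6, set as the call begins (left out, the last holds). The fingers move at their own pace and stop on an object; the grip force is fixed at half the most. Time passes only in rows, so rows that do not move let the fingers close, or fill a call up. It gives the time, the measured TCP pose, the force and the opening at its end, in the units of the state.
- get_obs(): the state, without advancing time (a new reading comes with each control period).
- snapshot(name): name is "scene" or "top" or "wrist"; returns a dict with "image" (384x512x3 uint8, red, green, blue), "fov_y" (degrees; the focal length in pixels is half the picture's height over the tangent of half this angle, whatever the lens; pixels are square), "cx", "cy" (the principal point, pixels), "rvec" (rotation vector, rad) and "tvec" (3), from world to camera coordinates, as OpenCV has them; the wrist camera has in their place "mount" (4x4, takes a point from camera to tool coordinates, whose origin is the TCP and whose axes are the flange's). Camera axes: x right, y down, z forward; pixel columns grow to the right and rows downward; lengths in m; the calibration is good to about 2 mm. A picture is of the moment at which its call begins: read the wrist's pose just before it. There is no depth.
- close_job(): hands the job in, once; it reports no verdict.
The state is a dict: "clock": time; "joint_pos": joint angles; "qvel": joint speeds; "tau": joint torques, N m; "tool_pos": TCP position; "orientation": TCP orientation; "force": force on the tool from outside, world axes, zero at the start; "moment": the same for the moment, N m; "opening": finger opening in m.
Only numpy, scipy, OpenCV 4.12 (cv2) and the standard library are available. Lean on these libraries where they do the work, as an engineer would, in place of code of your own. Each camera call takes 0.05 s, during which the arm holds its last target.

## Working session

There is one attempt and no reset: what is moved stays moved. The work goes in short steps, Python scripts to look and compute and a tool call to move; the robot and the scene stay as the last step left them, time stands still between calls to the robot, and variables do not carry over. Pictures are saved under pics/ and viewed, and the job is handed in when it is done.

Besides the shell and the picture viewer there is one more tool, called after ">>>" by a JSON object that holds its "name" and its "arguments". jog_arm: Moves the arm, as the interface text tells. Its arguments: {"type":"object","properties":{"commands":{"type":"array","items":{"type":"array","items":{"type":"number"}}},"fingers":{"type":"number"}},"required":["commands"]}

```bash
mkdir -p pics; ls; cat > h.py <<'E'
import numpy as np, cv2, pickle
from plant import get_obs, snapshot, close_job, hold_point_z
from scipy.spatial.transform import Rotation as R
def snap(n,fn):
    o=get_obs(); s=snapshot(n)
    s=dict(s); s['obs']=o
    pickle.dump(s,open('pics/'+fn+'.pkl','wb'))
    cv2.imwrite('pics/'+fn+'.png',cv2.cvtColor(s['image'],cv2.COLOR_RGB2BGR))
    return s
def load(fn): return pickle.load(open('pics/'+fn+'.pkl','rb'))
def cam(s):
    f=s['image'].shape[0]/2/np.tan(np.radians(s['fov_y'])/2)
    K=np.array([[f,0,s['cx']],[0,f,s['cy']],[0,0,1]])
    if 'mount' in s:
        o=s['obs'];T=np.eye(4);T[:3,:3]=R.from_euler('xyz',o['orientation'],degrees=True).as_matrix();T[:3,3]=o['tool_pos']
        M=np.linalg.inv(T@np.array(s['mount'])); return K,M[:3,:3],M[:3,3]
    return K,cv2.Rodrigues(np.array(s['rvec'],float))[0],np.array(s['tvec'],float).ravel()
def ray(s,u,v):
    K,Rm,t=cam(s); d=Rm.T@np.linalg.inv(K)@[u,v,1]; return -Rm.T@t,d/np.linalg.norm(d)
def onz(s,u,v,z):
    c,d=ray(s,u,v); return c+d*(z-c[2])/d[2]
def tri(*a):
    A=np.zeros((3,3));b=np.zeros(3);rs=[]
    for s,u,v in a:
        c,d=ray(s,u,v);P=np.eye(3)-np.outer(d,d);A+=P;b+=P@c;rs.append((P,c))
    p=np.linalg.solve(A,b); return p,[np.linalg.norm(P@(p-c)) for P,c in rs]
def proj(s,p):
    K,Rm,t=cam(s);q=K@(Rm@np.array(p)+t);return q[:2]/q[2]
E
python3 - <<'E'
from h import *
print(get_obs(),hold_point_z)
for n in('scene','top','wrist'):
    s=snap(n,n+'0'); print(n,s['fov_y'],s['cx'],s['cy'],s.get('rvec'),s.get('tvec'),s.get('mount'))
    if n!='wrist': 
        K,Rm,t=cam(s);print('campos',-Rm.T@t)
E
```

```text
pics
{'clock': 0.0, 'joint_pos': array([ 8.64069561e+01,  2.05919923e+01,  6.33698917e-01, -2.03694729e-02,
       -7.01355026e+01, -1.65057371e+01]), 'qvel': array([-0.00695486,  0.02305149,  0.03223928, -0.01152114,  0.0303057 ,
       -0.06508643]), 'tau': array([ 9.57072116e-04, -5.82713234e+01,  2.93070441e+01,  6.99766651e+00,
        7.16846334e-03, -1.57981781e-04]), 'tool_pos': array([0.23182533, 0.63342064, 0.22561504]), 'orientation': array([ 1.79904628e+02, -8.29170478e-03, -2.01057112e+01]), 'force': array([0.16094348, 0.69024022, 0.33669098]), 'moment': array([ 3.38543914e-02, -5.53844473e-03,  1.70653183e-05]), 'opening': 0.0875017138015475} 0.0188
scene 51.5271780963987 260.421166957085 190.70292554423168 [ 2.29542805  0.9339086  -0.33018941] [-0.42165909 -0.2135279   1.23304653] None
campos [ 0.96243267 -0.39152412  0.81500093]
top 44.66431371910239 257.82469717073917 189.56499393680477 [ 2.11593085 -2.13516757  0.18847056] [0.04378913 0.57598079 1.00182748] None
campos [0.38746095 0.03594026 1.08899585]
wrist 66.34183590673727 256.057824617664 191.4103747540963 None None [[-1.13845594e-03 -9.59558145e-01 -2.81508206e-01  7.65093174e-02]
 [ 9.99999150e-01 -9.13338510e-04 -9.30891395e-04  1.68940832e-04]
 [ 6.36132135e-04 -2.81509026e-01  9.59558369e-01 -1.57229562e-01]
 [ 0.00000000e+00  0.00000000e+00  0.00000000e+00  1.00000000e+00]]
```

View pics/scene0.png

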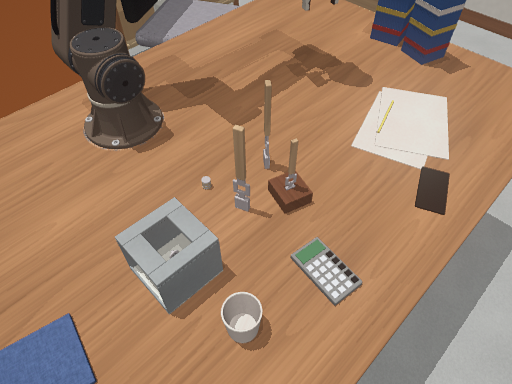

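View pics/top0.png

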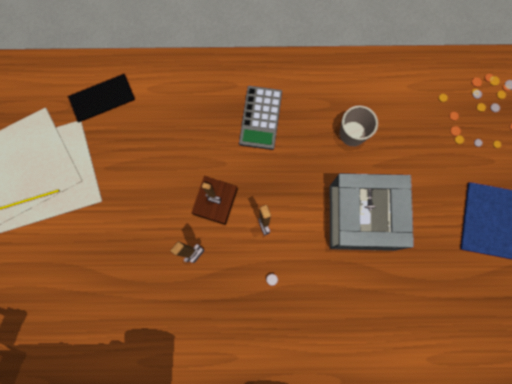

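View pics/wrist0.png

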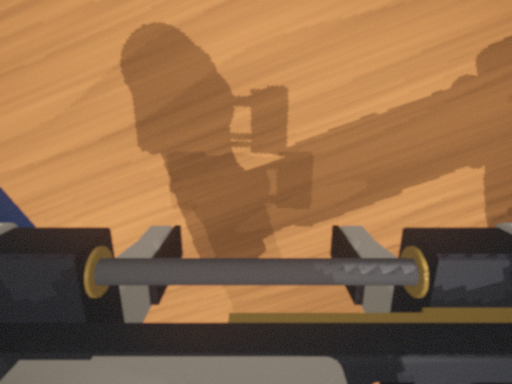

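The scene view shows the short key in the dark stand at about (290,185), two taller look-alikes at (240,165) and (267,125), and the cabinet at (170,250). In the top view the stand is at (215,200), the cabinet at (372,211), the coins at (272,280), the cup at (359,125) and the calculator at (261,117).

```bash
python3 - <<'E'
from h import *
def crop(fn,x0,y0,x1,y1,k,out):
    im=cv2.imread(f'pics/{fn}.png')[y0:y1,x0:x1]
    cv2.imwrite(f'pics/{out}.png',cv2.resize(im,None,fx=k,fy=k,interpolation=cv2.INTER_CUBIC))
crop('top0',180,165,280,265,6,'c_topstand')
crop('top0',320,160,425,260,6,'c_topcab')
crop('scene0',255,130,335,220,6,'c_scst')
crop('scene0',110,195,230,310,5,'c_sccab')
E
```

```text
(no output)
```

View pics/c_topstand.png

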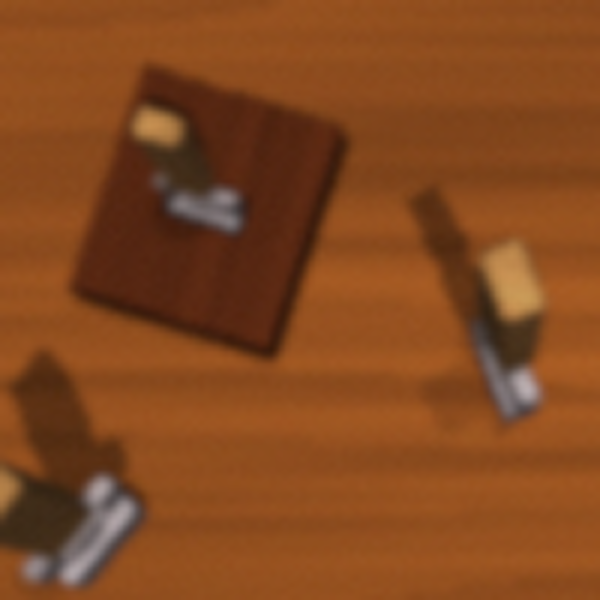

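View pics/c_topcab.png

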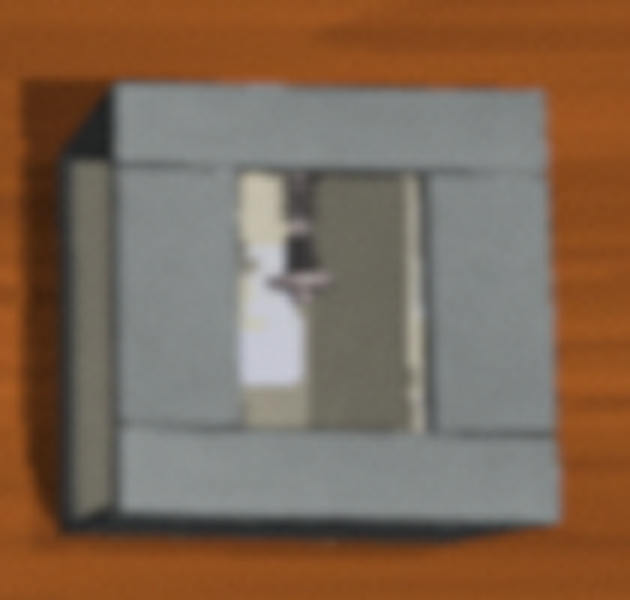

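View pics/c_scst.png

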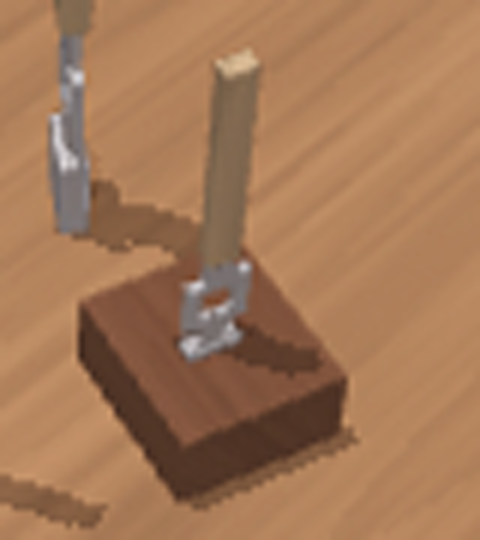

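View pics/c_sccab.png

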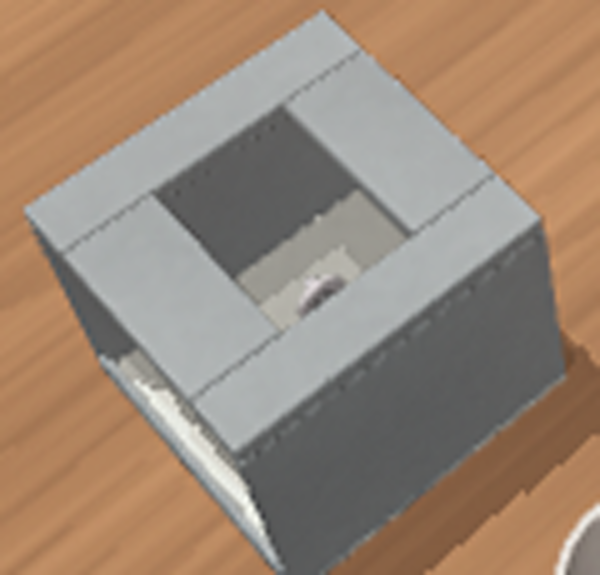

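```bash
python3 - <<'E'
from h import *
t=load('top0');s=load('scene0')
def T(x,y,ox,oy,k): return (x+.5)/k-.5+ox,(y+.5)/k-.5+oy
# cabinet roof corners, outer, crop coords
tc=[(113,84),(546,90),(560,523),(116,514)]  # +x+y, +x-y, -x-y, -x+y
sc=[(540,220),(240,452),(25,210),(322,10)]
print('cab top')
for n,(a,k) in {'t':(tc,6),'s':(sc,5)}.items():
    im,ox,oy=(t,320,160) if n=='t' else (s,110,195)
    P=np.array([onz(im,*T(x,y,ox,oy,k),.135) for x,y in a]); print(n,P.round(4),P.mean(0).round(4), [round(np.linalg.norm(P[i]-P[i-1]),4) for i in range(4)])
to=[(241,168),(424,170),(431,432),(243,427)]
P=np.array([onz(t,*T(x,y,320,160,6),.135) for x,y in to]);print('open',P.round(4),P.mean(0))
# stand top corners z=.04
ts=[(148,68),(345,130),(270,354),(75,290)]
P=np.array([onz(t,*T(x,y,180,165,6),.04) for x,y in ts]);print('stand t',P.round(4),P.mean(0),[round(np.linalg.norm(P[i]-P[i-1]),4) for i in range(4)])
ss=[(200,255),(345,378),(185,445),(80,305)]
ss=[(345,378),(185,445),(80,305)]
P=np.array([onz(s,*T(x,y,255,130,6),.04) for x,y in ss]);print('stand s',P.round(4),(P[0]+P[2])/2)
# key top
print('keytop',tri((t,*T(159,127,180,165,6)),(s,*T(237,64,255,130,6))))
print(onz(t,*T(159,127,180,165,6),.2),onz(s,*T(237,64,255,130,6),.2))
# eye hole centre scene
# hook disc
print('disc tri',tri((t,*T(300,280,320,160,6)),(s,*T(322,293,110,195,5))))
E
```

```text
cab top
t [[ 0.5936 -0.1301  0.135 ]
 [ 0.59   -0.2802  0.135 ]
 [ 0.4405 -0.2749  0.135 ]
 [ 0.4449 -0.1252  0.135 ]] [ 0.5172 -0.2026  0.135 ] [np.float64(0.1488), np.float64(0.1502), np.float64(0.1496), np.float64(0.1498)]
s [[ 0.5978 -0.1352  0.135 ]
 [ 0.5941 -0.2808  0.135 ]
 [ 0.4454 -0.2775  0.135 ]
 [ 0.4485 -0.1292  0.135 ]] [ 0.5214 -0.2057  0.135 ] [np.float64(0.1494), np.float64(0.1457), np.float64(0.1487), np.float64(0.1484)]
open [[ 0.5634 -0.1731  0.135 ]
 [ 0.5621 -0.2362  0.135 ]
 [ 0.4716 -0.2332  0.135 ]
 [ 0.4739 -0.1695  0.135 ]] [ 0.51776953 -0.20302292  0.135     ]
stand t [[0.6116 0.1613 0.04  ]
 [0.5867 0.0859 0.04  ]
 [0.5014 0.1141 0.04  ]
 [0.5263 0.1878 0.04  ]] [0.5564821 0.1372742 0.04     ] [np.float64(0.0893), np.float64(0.0793), np.float64(0.0899), np.float64(0.0777)]
stand s [[0.6149 0.159  0.04  ]
 [0.5906 0.0854 0.04  ]
 [0.5072 0.1106 0.04  ]] [0.5610318  0.13480177 0.04      ]
keytop (array([0.55838895, 0.13855916, 0.19614523]), [np.float64(0.00032062033376090854), np.float64(0.0003206203337609184)])
[0.55786961 0.13835853 0.2       ] [0.56074357 0.13496621 0.2       ]
disc tri (array([ 0.53145775, -0.20407311,  0.08306411]), [np.float64(0.00027253882442589123), np.float64(0.0002725388244258895)])
```

```bash
python3 - <<'E'
from h import *
t=load('top0');s=load('scene0')
def T(x,y,ox,oy,k): return (x+.5)/k-.5+ox,(y+.5)/k-.5+oy
# keyA: top view top (512,285) crop ; scene keys tops (239,128),(267.5,83)
for a in [T(512,285,180,165,6),(177,250)]:
  for b in [(239,128),(267.5,83)]:
    print(a,b,tri((t,*a),(s,*b)))
print('base A',onz(t,*T(510,395,180,165,6),0.03),'base B',onz(t,195,254,0.03))
print('coins',onz(t,272,280,.028),'cup',onz(t,359,121,.085))
for p in [(.5587,.136,.2),(.5587,.136,.17),(.5587,.136,.065)]: print(proj(t,p),proj(s,p))
E
```

```text
(264.9166666666667, 212.08333333333334) (239, 128) (array([0.49735395, 0.02649071, 0.26505721]), [np.float64(0.000896387550875719), np.float64(0.0008963875508757619)])
(264.9166666666667, 212.08333333333334) (267.5, 83) (array([0.50732356, 0.05119995, 0.36404174]), [np.float64(0.033724950886321804), np.float64(0.03372495088632168)])
(177, 250) (239, 128) (array([0.41294409, 0.16313297, 0.14353395]), [np.float64(0.04531217414914679), np.float64(0.04531217414914678)])
(177, 250) (267.5, 83) (array([0.43179332, 0.18121302, 0.26463756]), [np.float64(0.000748881992137562), np.float64(0.0007488819921376251)])
base A [0.4861157  0.02412773 0.03      ] base B [0.43449669 0.1811239  0.03      ]
coins [0.37560184 0.00882433 0.028     ] cup [ 0.72442056 -0.18961761  0.085     ]
[207.30508703 185.31765556] [293.70006316 139.58561406]
[208.96150029 188.13888704] [292.79607918 149.1710729 ]
[214.01740647 196.75019319] [289.96133942 179.22943872]
```

>>> {"name": "jog_arm", "arguments": {"commands": [[16, -25, 9, -4.4], [16, -25, 9, -4.4], [16, -25, 9, -4.4], [16, -25, 9, -4.4], [16, -25, 9, -4.4], [16, -25, 9, -4.4], [16, -25, 9, -4.4], [16, -25, 9, -4.4], [16, -25, 9, -4.4], [16, -25, 9, -4.4]]}}

```text
clock: 0.98
tool_pos: [0.3924, 0.3824, 0.3169]
orientation: [180.0, 0.0, -64.3]
force: [0.6, -0.0, 0.1]
opening: 0.0876
```

>>> {"name": "jog_arm", "arguments": {"commands": [[17, -25, 0, -4.4], [17, -25, 0, -4.4], [17, -25, 0, -4.4], [17, -25, 0, -4.4], [17, -25, 0, -4.4], [17, -25, 0, -4.4], [17, -25, 0, -4.4], [17, -25, 0, -4.4], [16, -24, 0, -4.4], [14, -24, 0, -4.4]], "fingers": 50}}

```text
clock: 1.82
tool_pos: [0.5586, 0.1344, 0.3163]
orientation: [180.0, -0.0, -108.3]
force: [0.9, 0.8, 0.6]
opening: 0.0499
```

```bash
python3 - <<'E'
from h import *
s=snap('wrist','w1');o=s['obs'];print({k:np.round(v,4) for k,v in o.items()})
for p in [(.5587,.136,.2),(.5587,.136,.065)]: print(proj(s,p))
E
```

```text
{'clock': np.float64(1.8167), 'joint_pos': array([ 3.30291e+01,  8.50220e+00, -3.88270e+00, -5.90000e-03,
       -7.76382e+01, -5.13539e+01]), 'qvel': array([-35.1496,   8.7969,  10.4348,  -0.079 ,  -1.6074, -17.5083]), 'tau': array([  3.2649, -44.4683,  29.5588,   7.2495,  -0.0726,   0.5595]), 'tool_pos': array([0.5586, 0.1344, 0.3163]), 'orientation': array([ 1.799811e+02, -1.440000e-02, -1.083260e+02]), 'force': array([0.915 , 0.8039, 0.6253]), 'moment': array([ 0.1562, -0.1327,  0.0025]), 'opening': np.float64(0.0499)}
[256.95587882 188.81026232]
[256.66188581 162.60314818]
```

View pics/w1.png

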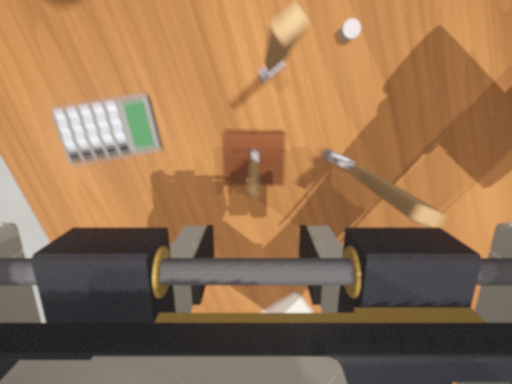

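```bash
python3 - <<'E'
from h import *
s=snap('wrist','w2');o=s['obs'];print({k:np.round(v,4) for k,v in o.items()})
im=cv2.imread('pics/w2.png')[110:220,200:310]
cv2.imwrite('pics/c_w2.png',cv2.resize(im,None,fx=6,fy=6,interpolation=cv2.INTER_CUBIC)[:600])
E
```

```text
{'clock': np.float64(1.8667), 'joint_pos': array([ 3.27228e+01,  8.59730e+00, -3.83200e+00,  6.53000e-02,
       -7.76596e+01, -5.14749e+01]), 'qvel': array([ 3.4139, -0.8274, -1.6399, -0.7928,  0.1926,  2.9631]), 'tau': array([ -0.1465, -46.0986,  28.9786,   6.119 ,  -0.0817,   0.2888]), 'tool_pos': array([0.56  , 0.1313, 0.316 ]), 'orientation': array([ 1.799945e+02, -1.093000e-01, -1.087381e+02]), 'force': array([ 1.5106, -1.9731,  0.5252]), 'moment': array([-0.198 , -0.3318,  0.0031]), 'opening': np.float64(0.05)}
```

View pics/c_w2.png

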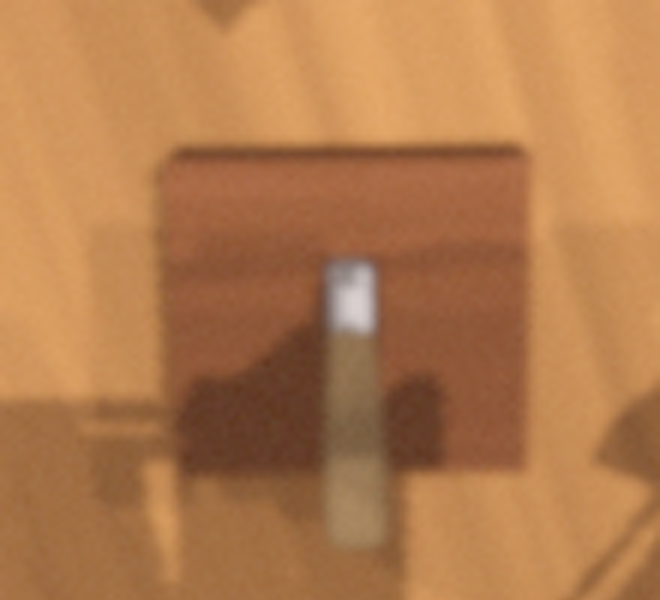

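```bash
python3 - <<'E'
from h import *
s=load('w2')
T=lambda x,y:((x+.5)/6-.5+200,(y+.5)/6-.5+110)
c=[(172,158),(525,150),(527,470),(168,472)]
P=np.array([onz(s,*T(*p),.04) for p in c]);print(P.round(4),P.mean(0))
d=P[1]-P[0];print(np.degrees(np.arctan2(d[1],d[0])),[np.linalg.norm(P[i]-P[i-1]).round(4) for i in range(4)])
K=np.array([onz(s,*T(*p),.2) for p in [(327,455),(382,455),(387,548),(327,548)]]);print(K.round(4),K.mean(0))
for p in [(.5587,.136,.2),(.5587,.136,.04)]: print((proj(s,p)-[200,110])*6)
E
```

```text
[[0.588  0.0863 0.04  ]
 [0.5063 0.1121 0.04  ]
 [0.5295 0.1893 0.04  ]
 [0.6165 0.1603 0.04  ]] [0.56008104 0.13699627 0.04      ]
162.47821938542515 [np.float64(0.0792), np.float64(0.0857), np.float64(0.0806), np.float64(0.0917)]
[[0.5616 0.1285 0.2   ]
 [0.5532 0.1314 0.2   ]
 [0.5574 0.1466 0.2   ]
 [0.5667 0.1434 0.2   ]] [0.55972054 0.13747314 0.2       ]
[356.32754806 489.14299116]
[349.38859659 308.53541443]
```

>>> {"name": "jog_arm", "arguments": {"commands": [[1, 1, -10, 0.5], [0, 0, -12, 0], [0, 0, -10, 0], [0, 0, -10, 0], [0, 0, -10, 0], [0, 0, -10, 0], [0, 0, -10, 0], [0, 0, -8, 0], [0, 0, 0, 0], [0, 0, 0, 0]]}}

```text
clock: 2.75
tool_pos: [0.5589, 0.1368, 0.2362]
orientation: [180.0, -0.0, -107.6]
force: [0.1, 0.7, -0.1]
opening: 0.0498
```

```bash
python3 - <<'E'
from h import *
s=snap('wrist','w3');o=s['obs'];print({k:np.round(v,4) for k,v in o.items()})
E
```

```text
{'clock': np.float64(2.75), 'joint_pos': array([ 3.32294e+01,  1.08854e+01, -1.13450e+01,  9.10000e-03,
       -6.78231e+01, -5.08250e+01]), 'qvel': array([-0.0322, -0.5919,  1.2237,  0.4285, -0.339 , -0.1075]), 'tau': array([ 4.47000e-02, -4.35043e+01,  2.80325e+01,  6.66840e+00,
        4.81000e-02, -4.00000e-04]), 'tool_pos': array([0.5589, 0.1368, 0.2362]), 'orientation': array([ 1.799727e+02, -4.680000e-02, -1.075921e+02]), 'force': array([ 0.0553,  0.6785, -0.0684]), 'moment': array([ 0.1157, -0.1486,  0.0026]), 'opening': np.float64(0.0498)}
```

View pics/w3.png

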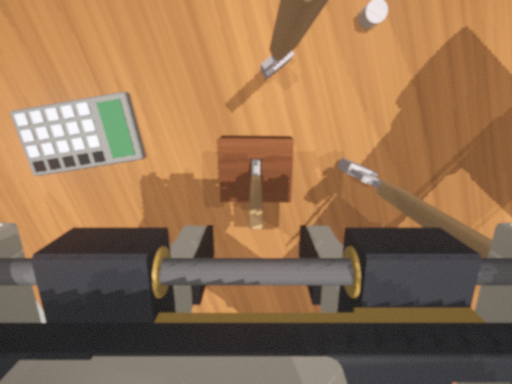

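>>> {"name": "jog_arm", "arguments": {"commands": [[0.5, 0.5, -10, 0], [0, 0, -10, 0], [0, 0, -10, 0], [0, 0, -10, 0], [0, 0, -10, 0], [0, 0, -10, 0], [0, 0, -10, 0], [0, 0, -8, 0], [0, 0, -4, 0], [0, 0, 0, 0]]}}

```text
clock: 3.63
tool_pos: [0.5589, 0.1371, 0.1533]
orientation: [179.9, -0.1, -107.6]
force: [-0.6, -0.5, -1.0]
opening: 0.0501
```

```bash
python3 - <<'E'
from h import *
s=snap('wrist','w4');o=s['obs'];print({k:np.round(v,4) for k,v in o.items() if k not in('tau','qvel')})
for p in [(.5597,.1375,.2),(.5597,.1375,.065)]: print(proj(s,p))
E
```

```text
{'clock': np.float64(3.6333), 'joint_pos': array([ 3.32418e+01,  1.46896e+01, -1.78514e+01, -1.21000e-02,
       -5.75684e+01, -5.08398e+01]), 'tool_pos': array([0.5589, 0.1371, 0.1533]), 'orientation': array([ 1.799230e+02, -7.840000e-02, -1.076045e+02]), 'force': array([-0.649 , -0.5434, -1.0497]), 'moment': array([ 0.0695, -0.0374, -0.0616]), 'opening': np.float64(0.0501)}
[255.91820341 289.25741195]
[255.81245892 196.68039463]
```

View pics/w4.png

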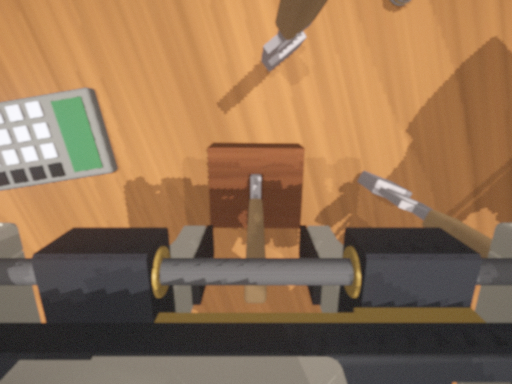

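The key stands midway between the pads (handle at column 256), so I'm closing the gripper.

>>> {"name": "jog_arm", "arguments": {"commands": [[0, 0, 0, 0], [0, 0, 0, 0], [0, 0, 0, 0], [0, 0, 0, 0], [0, 0, 0, 0], [0, 0, 0, 0], [0, 0, 0, 0], [0, 0, 0, 0], [0, 0, 0, 0], [0, 0, 0, 0]], "fingers": 0}}

```text
clock: 4.52
tool_pos: [0.5596, 0.1374, 0.1547]
orientation: [-180.0, 0.0, -107.6]
force: [-0.4, -0.2, 1.8]
opening: 0.0097
```

>>> {"name": "jog_arm", "arguments": {"commands": [[0, 0, 2, 0], [0, 0, 4, 0], [0, 0, 6, 0], [0, 0, 10, 0], [0, 0, 12, 0], [0, 0, 12, 0], [0, 0, 12, 0], [0, 0, 12, 0], [0, 0, 12, 0], [0, 0, 12, 0]]}}

```text
clock: 5.35
tool_pos: [0.5595, 0.1374, 0.2502]
orientation: [-180.0, 0.0, -107.6]
force: [1.0, 0.2, -1.7]
opening: 0.01
```

>>> {"name": "jog_arm", "arguments": {"commands": [[0, 0, 12, 0], [0, 0, 14, 0], [0, 0, 14, 0], [0, 0, 14, 0], [0, 0, 14, 0], [0, 0, 14, 0], [0, 0, 14, 0], [0, 0, 10, 0], [0, 0, 0, 0], [0, 0, 0, 0]]}}

```text
clock: 6.18
tool_pos: [0.5595, 0.1375, 0.3551]
orientation: [-180.0, 0.1, -107.6]
force: [-0.1, 0.5, -1.7]
opening: 0.01
```

```bash
python3 - <<'E'
from h import *
s=snap('wrist','w5');o=s['obs'];print({k:np.round(v,4) for k,v in o.items() if k not in('tau','qvel')})
snap('scene','s5');snap('top','t5')
E
```

```text
{'clock': np.float64(6.1833), 'joint_pos': array([ 3.32412e+01,  7.95880e+00,  3.43200e-01, -1.49000e-02,
       -8.23119e+01, -5.08397e+01]), 'tool_pos': array([0.5595, 0.1375, 0.3551]), 'orientation': array([-1.799657e+02,  6.550000e-02, -1.076005e+02]), 'force': array([-0.127 ,  0.4631, -1.7261]), 'moment': array([ 0.0553, -0.0808,  0.0399]), 'opening': np.float64(0.01)}
```

View pics/s5.png

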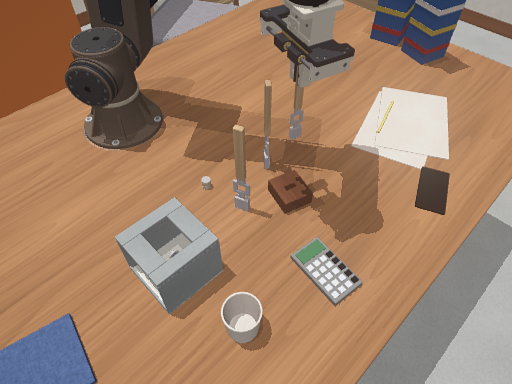

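View pics/w5.png

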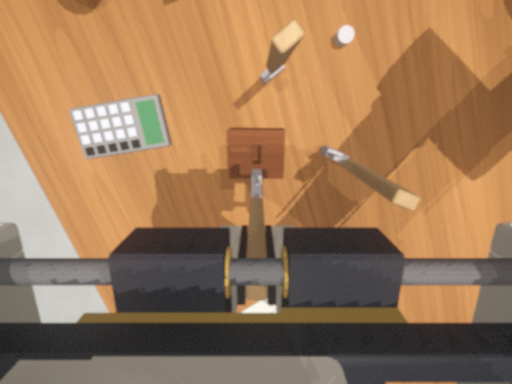

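>>> {"name": "jog_arm", "arguments": {"commands": [[0, -15, 0, 1.6], [0, -25, 0, 1.6], [0, -30, 0, 1.6], [0, -30, 0, 1.6], [0, -30, 0, 1.6], [-5, -30, 0, 1.6], [-10, -30, 0, 1.6], [-10, -27, 0, 1.6], [-10, -20, 0, 1.6], [-5, -10, 0, 1.6]]}}

```text
clock: 7.17
tool_pos: [0.518, -0.1118, 0.3539]
orientation: [179.9, -0.0, -91.6]
force: [0.4, 0.4, -0.7]
opening: 0.0097
```

>>> {"name": "jog_arm", "arguments": {"commands": [[0, 0, 0, 0], [0, 0, 0, 0], [0, 0, 0, 0], [0, 0, 0, 0], [0, 0, 0, 0], [0, 0, 0, 0], [0, 0, 0, 0], [0, 0, 0, 0], [0, 0, 0, 0], [0, 0, 0, 0]]}}

```text
clock: 8.0
tool_pos: [0.5195, -0.1095, 0.3545]
orientation: [180.0, 0.0, -91.6]
force: [0.8, 0.3, -2.2]
opening: 0.0099
```

```bash
python3 - <<'E'
from h import *
s=snap('wrist','w6');o=s['obs'];print({k:np.round(v,4) for k,v in o.items() if k not in('tau','qvel')})
E
```

```text
{'clock': np.float64(8.0), 'joint_pos': array([ 9.26790e+00,  3.45950e+00, -4.81600e+00, -2.80000e-03,
       -8.17279e+01, -1.08612e+01]), 'tool_pos': array([ 0.5195, -0.1095,  0.3545]), 'orientation': array([ 1.799961e+02,  2.100000e-03, -9.159370e+01]), 'force': array([ 0.7542,  0.2957, -2.1532]), 'moment': array([ 0.0877, -0.0818, -0.0223]), 'opening': np.float64(0.0099)}
```

View pics/w6.png

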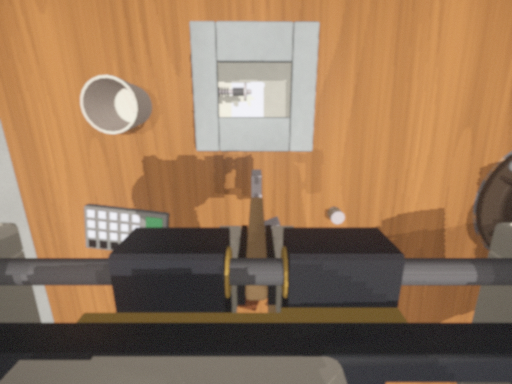

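```bash
python3 - <<'E'
from h import *
im=cv2.imread('pics/w6.png')
cv2.imwrite('pics/c_w6.png',cv2.resize(im[10:160,180:330],None,fx=4,fy=4,interpolation=cv2.INTER_CUBIC))
cv2.imwrite('pics/c_w6h.png',cv2.resize(im[50:130,205:305],None,fx=7,fy=7,interpolation=cv2.INTER_CUBIC))
cv2.imwrite('pics/c_w6k.png',cv2.resize(im[155:235,216:296],None,fx=7,fy=7,interpolation=cv2.INTER_CUBIC))
E
```

```text
(no output)
```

View pics/c_w6.png

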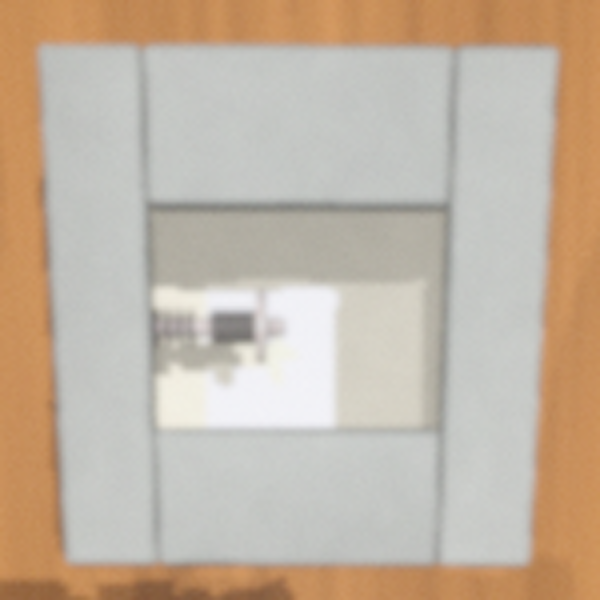

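View pics/c_w6h.png

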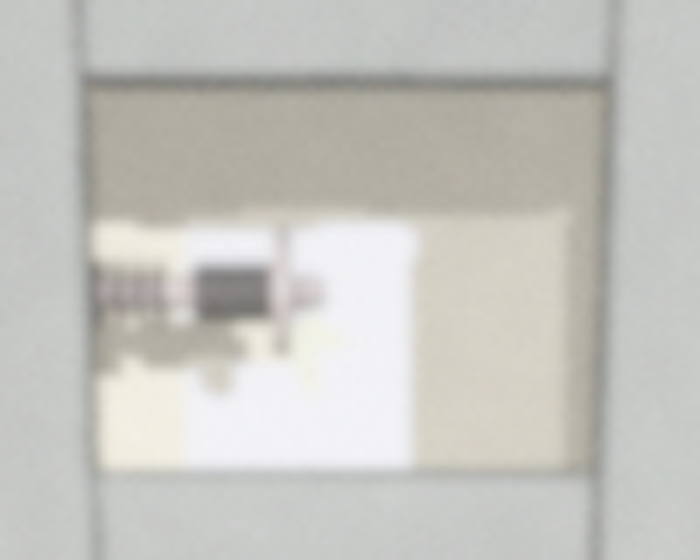

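View pics/c_w6k.png

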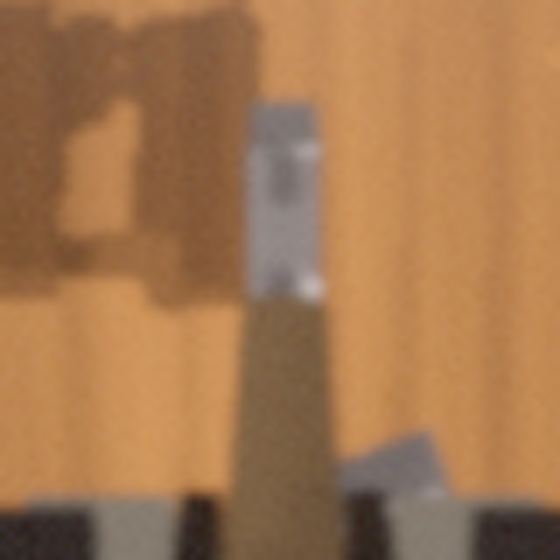

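```bash
python3 - <<'E'
from h import *
s=load('w6');t=load('top0');sc=load('scene0')
T=lambda x,y,k,ox,oy:((x+.5)/k-.5+ox,(y+.5)/k-.5+oy)
c=[(38,46),(558,46),(530,563),(67,563)]  # +x-y,-x-y,-x+y,+x+y
P=np.array([onz(s,*T(x,y,4,180,10),.135) for x,y in c]);print(P.round(4),P.mean(0))
d=P[0]-P[1]+P[3]-P[2];e=P[3]-P[0]+P[2]-P[1];print(np.degrees(np.arctan2(d[1],d[0])),np.degrees(np.arctan2(-e[0],e[1])))
print([np.linalg.norm(P[i]-P[i-1]).round(4) for i in range(4)])
o=[(84,84),(608,84),(590,470),(97,470)]
P=np.array([onz(s,*T(x,y,7,205,50),.135) for x,y in o]);print('open',P.round(4),P.mean(0))
dw=T(282,290,7,205,50); nw=T(322,292,7,205,50)
dt=T(300,278,6,320,160); ds=T(322,293,5,110,195)
print('wt',tri((s,*dw),(t,*dt)));print('ws',tri((s,*dw),(sc,*ds)));print('wts',tri((s,*dw),(t,*dt),(sc,*ds)))
for z in (.06,.07,.08,.09): print(z,onz(s,*dw,z).round(4),onz(s,*nw,z).round(4),onz(t,*dt,z).round(4),onz(sc,*ds,z).round(4))
# disc span
for z in (.06,.07,.08,.09): print(z,np.linalg.norm(onz(s,*T(282,222,7,205,50),z)-onz(s,*T(282,352,7,205,50),z)))
# check held key: eye position pred
print('key eye pred',(proj(s,[.5195,-.1095,.3545-.0897])-[216,155])*7, 'tip',(proj(s,[.5195,-.1095,.3545-.1447])-[216,155])*7)
E
```

```text
[[ 0.5915 -0.28    0.135 ]
 [ 0.4431 -0.2757  0.135 ]
 [ 0.4474 -0.128   0.135 ]
 [ 0.596  -0.1323  0.135 ]] [ 0.51952425 -0.20400616  0.135     ]
-1.6596977027605246 -1.7030665231926796
[np.float64(0.1478), np.float64(0.1485), np.float64(0.1478), np.float64(0.1486)]
open [[ 0.5631 -0.2366  0.135 ]
 [ 0.4745 -0.234   0.135 ]
 [ 0.4774 -0.1708  0.135 ]
 [ 0.565  -0.1733  0.135 ]] [ 0.51998594 -0.20367409  0.135     ]
wt (array([ 0.53298824, -0.20513278,  0.07798723]), [np.float64(8.957397836454788e-05), np.float64(8.957397836434461e-05)])
ws (array([ 0.5326448 , -0.20486294,  0.08535711]), [np.float64(1.4504289122485375e-05), np.float64(1.450428912259175e-05)])
wts (array([ 0.53229215, -0.20439011,  0.0840719 ]), [np.float64(0.0006549159163623503), np.float64(0.0007351150245263551), np.float64(0.00040576801882529916)])
0.06 [ 0.5335 -0.206   0.06  ] [ 0.5252 -0.2053  0.06  ] [ 0.5357 -0.2094  0.06  ] [ 0.5177 -0.1984  0.06  ]
0.07 [ 0.5332 -0.2055  0.07  ] [ 0.5251 -0.2049  0.07  ] [ 0.5342 -0.207   0.07  ] [ 0.5236 -0.2009  0.07  ]
0.08 [ 0.5328 -0.2051  0.08  ] [ 0.5249 -0.2045  0.08  ] [ 0.5328 -0.2046  0.08  ] [ 0.5295 -0.2035  0.08  ]
0.09 [ 0.5325 -0.2046  0.09  ] [ 0.5247 -0.2041  0.09  ] [ 0.5313 -0.2022  0.09  ] [ 0.5354 -0.2061  0.09  ]
0.06 0.025605440896378562
0.07 0.025038638387513818
0.08 0.02447183587864907
0.09 0.023905033369784334
key eye pred [284.00149313 283.99580866] tip [283.50059095 176.51674572]
```

```bash
python3 - <<'E'
from h import *
s=load('w6');o=s['obs']
a=np.radians(-1.6);ex=np.array([np.cos(a),np.sin(a),0]);ey=np.array([-np.sin(a),np.cos(a),0])
for n,hx,y,z in [('wbot',5,-13,-55),('wtop',5,-13,-25),('platebot',2,-15,-14),('platetop',2,-15,14),('neck@26',2,-7,26),('handlebot',5,-8,26)]:
    r=[]
    for sg in(1,-1):
        p=np.array([.5195,-.1095,.3545-.0897])+ex*sg*hx/1e3+ey*y/1e3+[0,0,z/1e3]
        r.append(((proj(s,p)-[216,155])*7).round(0))
    print(n,*r)
E
```

```text
wbot [250.  92.] [317.  92.]
wtop [247. 138.] [321. 138.]
platebot [268. 142.] [299. 142.]
platetop [267. 197.] [301. 197.]
neck@26 [267. 293.] [302. 293.]
handlebot [240. 284.] [329. 284.]
```

```bash
python3 - <<'E'
from h import *
a=cv2.imread('pics/scene0.png')[225:285,145:205]
cv2.imwrite('pics/c_s0h.png',cv2.resize(a,None,fx=10,fy=10,interpolation=cv2.INTER_CUBIC))
s=load('scene0')
d=np.array([.0019,-.0017,0])
a=np.radians(-1.7);ey=np.array([-np.sin(a),np.cos(a),0])
for z in(.07,.08,.09):
  c=np.array([.5315,-.2048,z])+d
  print(z,'ctr',((proj(s,c)-[145,225])*10).round(),'top',((proj(s,c+[0,0,.012])-[145,225])*10).round(),'L/R',((proj(s,c+ey*.012)-[145,225])*10).round(),((proj(s,c-ey*.012)-[145,225])*10).round())
E
```

```text
0.07 ctr [298. 326.] top [289. 297.] L/R [343. 292.] [252. 361.]
0.08 ctr [290. 302.] top [281. 273.] L/R [336. 268.] [244. 337.]
0.09 ctr [282. 278.] top [273. 248.] L/R [329. 243.] [235. 312.]
```

View pics/c_s0h.png

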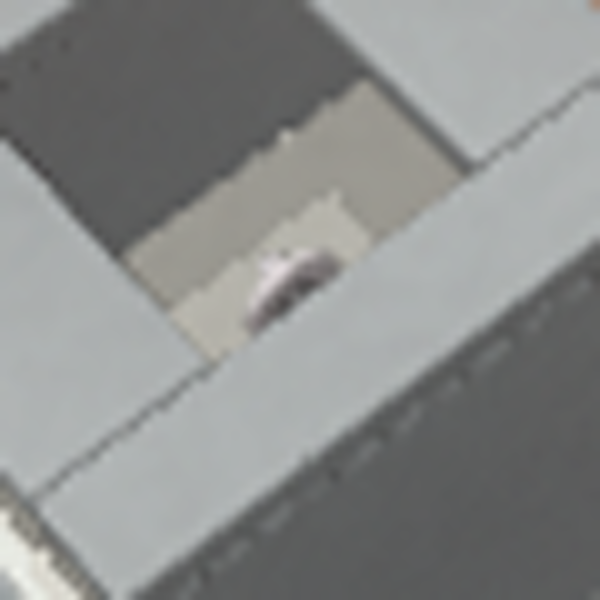

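>>> {"name": "jog_arm", "arguments": {"commands": [[1, -5, 0, 0], [1, -10, 0, 0], [1, -15, 0, 0], [1, -15, 0, 0], [1, -15, 0, 0], [0, -15, 0, 0], [0, -12, 0, 0], [0, -6, 0, 0], [0, -2.5, 0, 0], [0, 0, 0, 0]]}}

```text
clock: 8.88
tool_pos: [0.5244, -0.2057, 0.3544]
orientation: [180.0, 0.0, -91.7]
force: [0.6, 0.3, -1.0]
opening: 0.0098
```

>>> {"name": "jog_arm", "arguments": {"commands": [[0, 0, -4, 0], [0, 0, -8, 0], [0, 0, -10, 0], [0, 0, -10, 0], [0, 0, -10, 0], [0, 0, -10, 0], [0, 0, -8, 0], [0, 0, -4, 0], [0, 0, 0, 0], [0, 0, 0, 0]]}}

```text
clock: 9.72
tool_pos: [0.5245, -0.2052, 0.2906]
orientation: [180.0, -0.0, -91.6]
force: [0.4, 0.7, -0.3]
opening: 0.0101
```

```bash
python3 - <<'E'
from h import *
s=snap('wrist','w7');o=s['obs'];print({k:np.round(v,4) for k,v in o.items() if k not in('tau','qvel')})
q=snap('scene','s7');
im=cv2.imread('pics/w7.png')
cv2.imwrite('pics/c_w7.png',cv2.resize(im[130:290,176:336],None,fx=3.7,fy=3.7,interpolation=cv2.INTER_CUBIC))
im=cv2.imread('pics/s7.png')
cv2.imwrite('pics/c_s7.png',cv2.resize(im[130:310,110:260],None,fx=3.3,fy=3.3,interpolation=cv2.INTER_CUBIC))
E
```

```text
{'clock': np.float64(9.7167), 'joint_pos': array([-1.4521e+00,  7.9745e+00, -7.7970e+00,  1.4000e-02, -7.4238e+01,
       -1.5030e-01]), 'tool_pos': array([ 0.5245, -0.2052,  0.2906]), 'orientation': array([ 1.799905e+02, -1.350000e-02, -9.159850e+01]), 'force': array([ 0.4046,  0.6995, -0.326 ]), 'moment': array([ 0.1024, -0.057 ,  0.0269]), 'opening': np.float64(0.0101)}
```

View pics/c_w7.png

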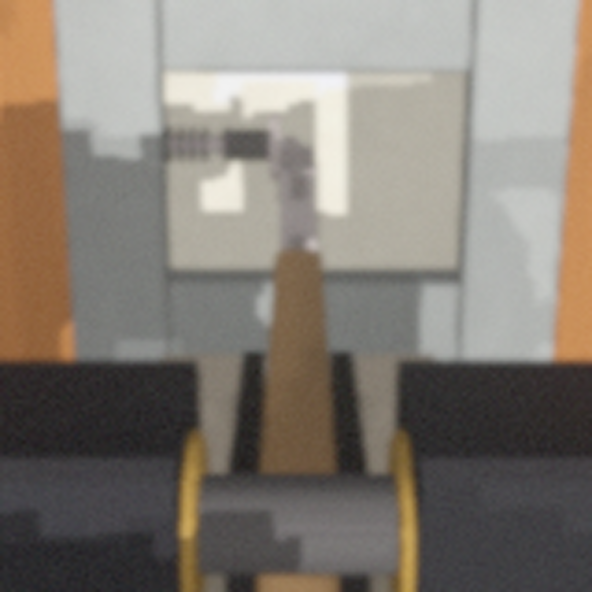

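View pics/c_s7.png

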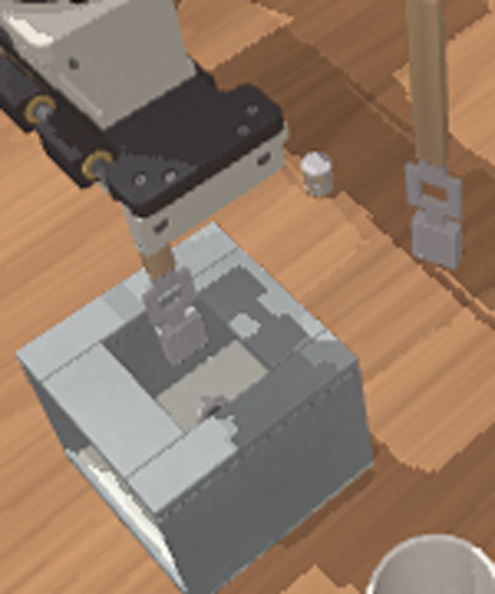

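>>> {"name": "jog_arm", "arguments": {"commands": [[0, 0, -4, 0], [0, 0, -8, 0], [0, 0, -9, 0], [0, 0, -9, 0], [0, 0, -7, 0], [0, 0, -4, 0], [0, 0, -3, 0], [0, 0, -1, 0], [0, 0, 0, 0], [0, 0, 0, 0]]}}

```text
clock: 10.65
tool_pos: [0.5247, -0.2052, 0.2459]
orientation: [-180.0, -0.0, -91.6]
force: [-0.6, 0.2, -0.6]
opening: 0.0097
```

>>> {"name": "jog_arm", "arguments": {"commands": [[0, 0, -0.5, 0], [0, 0, 0, 0], [0, 0, -0.5, 0], [0, 0, 0, 0], [0, 0, -0.5, 0], [0, 0, 0, 0], [0, 0, -0.5, 0], [0, 0, 0, 0], [0, 0, 0, 0], [0, 0, 0, 0]]}}

```text
clock: 11.48
tool_pos: [0.5245, -0.2051, 0.2435]
orientation: [180.0, -0.0, -91.6]
force: [0.3, 0.3, -2.1]
opening: 0.01
```

```bash
python3 - <<'E'
from h import *
q=snap('scene','s8');print(get_obs()['force'],get_obs()['tool_pos'])
im=cv2.imread('pics/s8.png')
cv2.imwrite('pics/c_s8.png',cv2.resize(im[215:285,130:210],None,fx=7,fy=7,interpolation=cv2.INTER_CUBIC))
E
```

```text
[ 0.19390768 -0.42288191 -2.23357926] [ 0.52446083 -0.20514365  0.24357605]
```

View pics/c_s8.png

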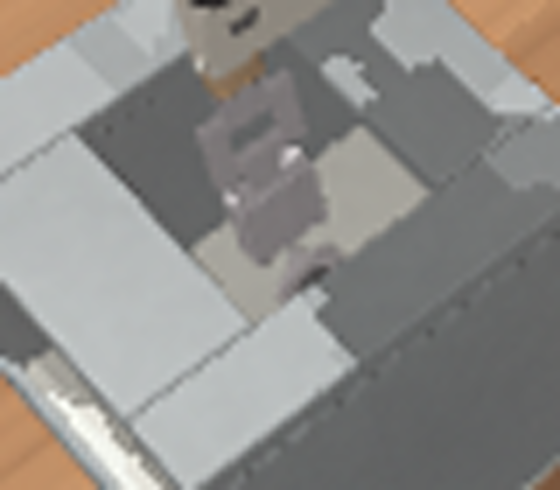

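>>> {"name": "jog_arm", "arguments": {"commands": [[0, 0, -0.5, 0], [0, 0, -0.5, 0], [0, 0, -0.5, 0], [0, 0, -0.5, 0], [0, 0, -0.5, 0], [0, 0, -0.5, 0], [0, 0, 0, 0], [0, 0, 0, 0], [0, 0, 0, 0], [0, 0, 0, 0]]}}

```text
clock: 12.37
tool_pos: [0.5245, -0.2051, 0.2406]
orientation: [-180.0, 0.0, -91.6]
force: [0.9, 0.4, -2.0]
opening: 0.0099
```

>>> {"name": "jog_arm", "arguments": {"commands": [[0, 0, -0.5, 0], [0, 0, -0.5, 0], [0, 0, -0.5, 0], [0, 0, -0.5, 0], [0, 0, 0, 0], [0, 0, 0, 0], [0, 0, 0, 0], [0, 0, 0, 0], [0, 0, 0, 0], [0, 0, 0, 0]]}}

```text
clock: 13.2
tool_pos: [0.5245, -0.2051, 0.2386]
orientation: [-180.0, 0.0, -91.6]
force: [-0.1, -0.2, -1.4]
opening: 0.0095
```

>>> {"name": "jog_arm", "arguments": {"commands": [[0, 0, -0.5, 0], [0, 0, -0.5, 0], [0, 0, -0.5, 0], [0, 0, -0.5, 0], [0, 0, 0, 0], [0, 0, 0, 0], [0, 0, 0, 0], [0, 0, 0, 0], [0, 0, 0, 0], [0, 0, 0, 0]]}}

```text
clock: 14.03
tool_pos: [0.5245, -0.2051, 0.2366]
orientation: [-180.0, -0.0, -91.6]
force: [-1.1, 0.1, -1.0]
opening: 0.0097
```

>>> {"name": "jog_arm", "arguments": {"commands": [[0, 0, -0.5, 0], [0, 0, -0.5, 0], [0, 0, -0.5, 0], [0, 0, -0.5, 0], [0, 0, 0, 0], [0, 0, 0, 0], [0, 0, 0, 0], [0, 0, 0, 0], [0, 0, 0, 0], [0, 0, 0, 0]]}}

```text
clock: 14.87
tool_pos: [0.5246, -0.2052, 0.2349]
orientation: [-180.0, -0.0, -91.6]
force: [-1.3, 0.3, 5.1]
opening: 0.0096
```

Contact with the nose came at TCP z of about 0.2355, which puts the bar axis at about 0.083. That agrees with the cameras. Now backing off and going down in front of the nose.

>>> {"name": "jog_arm", "arguments": {"commands": [[0, 0, 2, 0], [0, 0, 3, 0], [-3, 0, 1, 0], [-4, 0.2, 0, 0], [-4, 0.2, 0, 0], [-2, 0, 0, 0], [0, 0, -3, 0], [0, 0, -4, 0], [0, 0, -5, 0], [0, 0, -5, 0]]}}

```text
clock: 15.7
tool_pos: [0.5114, -0.2047, 0.2228]
orientation: [180.0, 0.0, -91.6]
force: [0.1, -0.1, -1.9]
opening: 0.0099
```

>>> {"name": "jog_arm", "arguments": {"commands": [[0, 0, -6, 0], [0, 0, -6, 0], [0, 0, -6, 0], [0, 0, -6, 0], [0, 0, -6, 0], [0, 0, -6, 0], [0, 0, -5, 0], [0, 0, -3, 0], [0, 0, 0, 0], [0, 0, 0, 0]]}}

```text
clock: 16.53
tool_pos: [0.5115, -0.2048, 0.1795]
orientation: [180.0, -0.0, -91.6]
force: [0.3, -1.1, -1.5]
opening: 0.01
```

```bash
python3 - <<'E'
from h import *
s=snap('wrist','w9');q=snap('scene','s9');o=get_obs();print(o['force'],o['tool_pos'],o['clock'])
im=cv2.imread('pics/w9.png')
cv2.imwrite('pics/c_w9.png',cv2.resize(im[130:290,156:356],None,fx=3.7,fy=3.7,interpolation=cv2.INTER_CUBIC))
im=cv2.imread('pics/s9.png')
cv2.imwrite('pics/c_s9.png',cv2.resize(im[190:310,110:230],None,fx=4.5,fy=4.5,interpolation=cv2.INTER_CUBIC))
E
```

```text
[ 0.45526001  0.39717691 -0.43060926] [ 0.51173223 -0.20479264  0.17992237] 16.6333
```

View pics/c_w9.png

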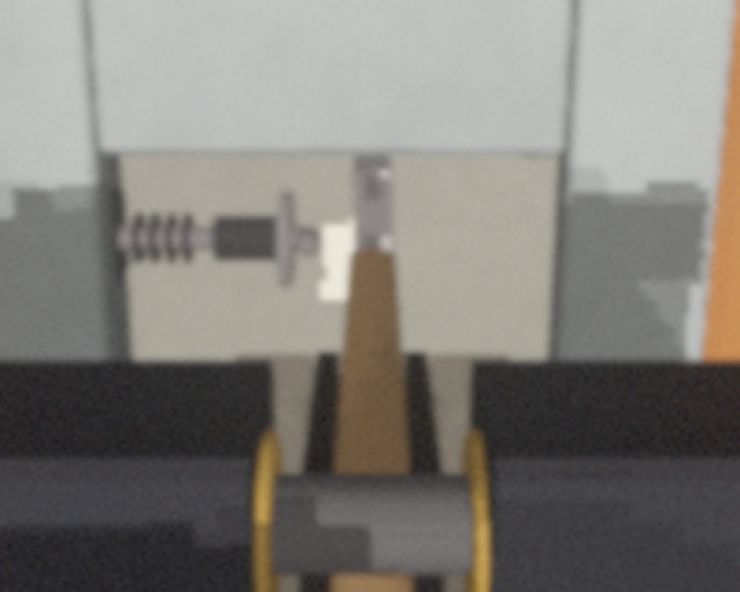

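View pics/c_s9.png

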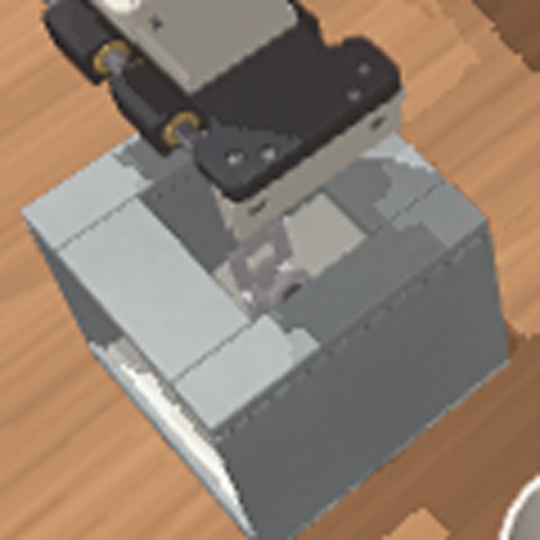

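>>> {"name": "jog_arm", "arguments": {"commands": [[0, 0, -1, 0], [0, 0, -1, 0], [0, 0, -1, 0], [0, 0, -1, 0], [0, 0, -0.6, 0], [0, 0, 0, 0], [0, 0, 0, 0], [0, 0, 0, 0], [0, 0, 0, 0], [0, 0, 0, 0]]}}

```text
clock: 17.47
tool_pos: [0.5115, -0.2047, 0.175]
orientation: [-180.0, -0.0, -91.6]
force: [-0.6, 0.3, -0.1]
opening: 0.0097
```

```bash
python3 - <<'E'
from h import *
s=load('w9')
T=lambda x,y:((x+.5)/3.7-.5+156,(y+.5)/3.7-.5+130)
for n,p in dict(disc=(287,238),discfront=(295,238),tip=(319,238),keyL=(354,200),keyR=(393,200)).items(): print(n,onz(s,*T(*p),.083).round(4))
print(np.linalg.norm(onz(s,*T(287,192),.083)-onz(s,*T(287,287),.083)))
for z in (26,14,-14,-25,-55): print(z,[((proj(s,[.5115+d,-.2048+(-.013 if z<-20 else -.015 if z<20 else -.007),.1797-.0897+z/1e3])-[156,130])*3.7).round() for d in(.005,.002,-.002,-.005)])
o=get_obs();print(o['force'],o['tool_pos'])
E
```

```text
disc [ 0.5326 -0.2048  0.083 ]
discfront [ 0.5307 -0.2047  0.083 ]
tip [ 0.5248 -0.2046  0.083 ]
keyL [ 0.516  -0.2139  0.083 ]
keyR [ 0.5065 -0.2136  0.083 ]
0.02425460958069126
26 [array([348., 248.]), array([362., 248.]), array([381., 247.]), array([395., 247.])]
14 [array([348., 197.]), array([361., 197.]), array([379., 196.]), array([393., 196.])]
-14 [array([350., 168.]), array([362., 168.]), array([379., 167.]), array([391., 167.])]
-25 [array([351., 166.]), array([363., 166.]), array([378., 165.]), array([390., 165.])]
-55 [array([353., 142.]), array([364., 141.]), array([378., 141.]), array([388., 141.])]
[-0.642962    0.26123019 -0.0722822 ] [ 0.51150792 -0.2047241   0.17501176]
```

>>> {"name": "jog_arm", "arguments": {"commands": [[2, 0, 0, 0], [2, 0, 0, 0], [2, 0, 0, 0], [2, 0, 0, 0], [1, 0, 0, 0], [1, 0, 0, 0], [1, 0, 0, 0], [1, 0, 0, 0], [0, 0, 0, 0], [0, 0, 0, 0]]}}

```text
clock: 18.3
tool_pos: [0.5235, -0.2047, 0.1749]
orientation: [180.0, -0.0, -91.6]
force: [0.4, 0.7, -0.8]
opening: 0.0102
```

>>> {"name": "jog_arm", "arguments": {"commands": [[0.5, 0, 0, 0], [0.5, 0, 0, 0], [0.5, 0, 0, 0], [0.5, 0, 0, 0], [0.5, 0, 0, 0], [0.5, 0, 0, 0], [0, 0, 0, 0], [0, 0, 0, 0], [0, 0, 0, 0], [0, 0, 0, 0]]}}

```text
clock: 19.13
tool_pos: [0.5264, -0.2047, 0.1749]
orientation: [180.0, 0.0, -91.6]
force: [0.5, 0.3, -0.6]
opening: 0.0099
```

```bash
python3 - <<'E'
from h import *
s=snap('wrist','w10');print(get_obs()['force']);q=snap('scene','s10');o=get_obs();print(o['force'],o['tool_pos'],o['clock'])
im=cv2.imread('pics/w10.png')
cv2.imwrite('pics/c_w10.png',cv2.resize(im[130:290,156:356],None,fx=3.7,fy=3.7,interpolation=cv2.INTER_CUBIC))
im=cv2.imread('pics/s10.png')
cv2.imwrite('pics/c_s10.png',cv2.resize(im[220:280,140:220],None,fx=8,fy=8,interpolation=cv2.INTER_CUBIC))
E
```

```text
[-0.67061327  0.23924575 -1.54527601]
[-0.27296614  0.22255354 -1.16304363] [ 0.52645372 -0.20473759  0.17496864] 19.2333
```

View pics/c_w10.png

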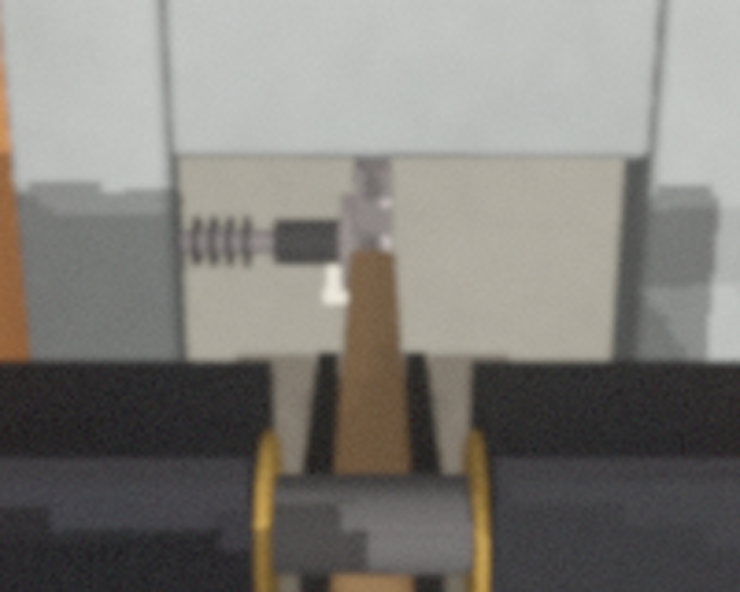

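View pics/c_s10.png

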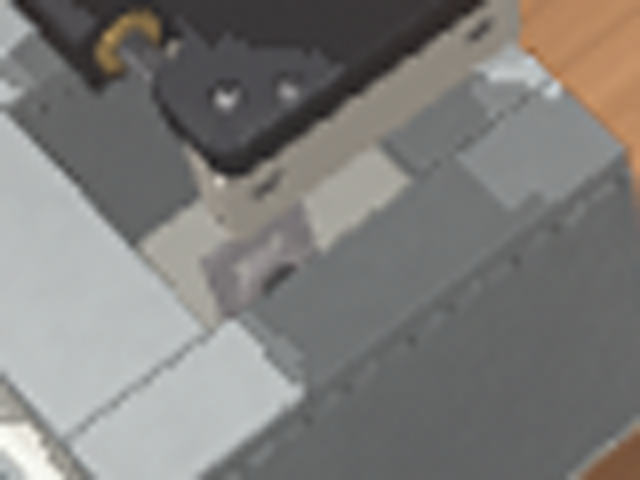

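The eye has passed the nose without any force, so the nose is inside the hole. Pushing on against the disc.

>>> {"name": "jog_arm", "arguments": {"commands": [[0.5, 0, 0, 0], [0.5, 0, 0, 0], [0.5, 0, 0, 0], [0.5, 0, 0, 0], [0.5, 0, 0, 0], [0.5, 0, 0, 0], [0.5, 0, 0, 0], [0.5, 0, 0, 0], [0.5, 0, 0, 0], [0.5, 0, 0, 0]]}}

```text
clock: 20.07
tool_pos: [0.5311, -0.2048, 0.1748]
orientation: [180.0, 0.0, -91.6]
force: [-1.1, -0.0, -0.9]
opening: 0.0099
```

>>> {"name": "jog_arm", "arguments": {"commands": [[0.5, 0, 0, 0], [0.5, 0, 0, 0], [0.5, 0, 0, 0], [0.5, 0, 0, 0], [0, 0, 0, 0], [0, 0, 0, 0], [0, 0, 0, 0], [0, 0, 0, 0], [0, 0, 0, 0], [0, 0, 0, 0]]}}

```text
clock: 20.9
tool_pos: [0.5334, -0.2047, 0.1749]
orientation: [180.0, 0.0, -91.6]
force: [-1.8, -0.2, -1.8]
opening: 0.0099
```

>>> {"name": "jog_arm", "arguments": {"commands": [[0.5, 0, 0, 0], [0.5, 0, 0, 0], [0.5, 0, 0, 0], [0.5, 0, 0, 0], [0.5, 0, 0, 0], [0.5, 0, 0, 0], [0.5, 0, 0, 0], [0, 0, 0, 0], [0, 0, 0, 0], [0, 0, 0, 0]]}}

```text
clock: 21.73
tool_pos: [0.5369, -0.2047, 0.1749]
orientation: [180.0, -0.0, -91.6]
force: [-2.4, -0.9, -2.9]
opening: 0.0097
```

```bash
python3 - <<'E'
from h import *
s=snap('wrist','w11');print(get_obs()['force']);q=snap('scene','s11');o=get_obs();print(o['force'],o['tool_pos'],o['clock'])
im=cv2.imread('pics/w11.png')
cv2.imwrite('pics/c_w11.png',cv2.resize(im[130:290,156:356],None,fx=3.7,fy=3.7,interpolation=cv2.INTER_CUBIC))
im=cv2.imread('pics/s11.png')
cv2.imwrite('pics/c_s11.png',cv2.resize(im[220:280,140:220],None,fx=8,fy=8,interpolation=cv2.INTER_CUBIC))
E
```

```text
[-3.12291905 -1.20007233 -1.62604794]
[-3.94030204 -0.79562298 -0.76857844] [ 0.53688913 -0.20473545  0.17489585] 21.8333
```

View pics/c_w11.png

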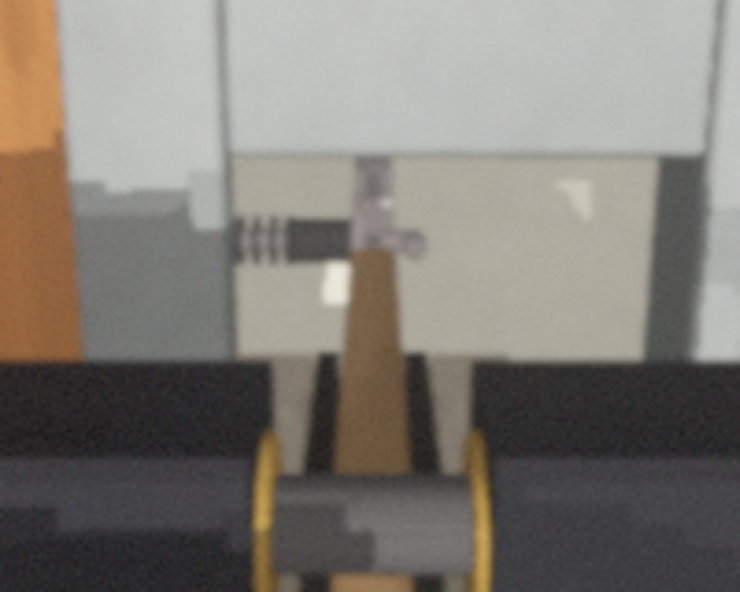

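View pics/c_s11.png

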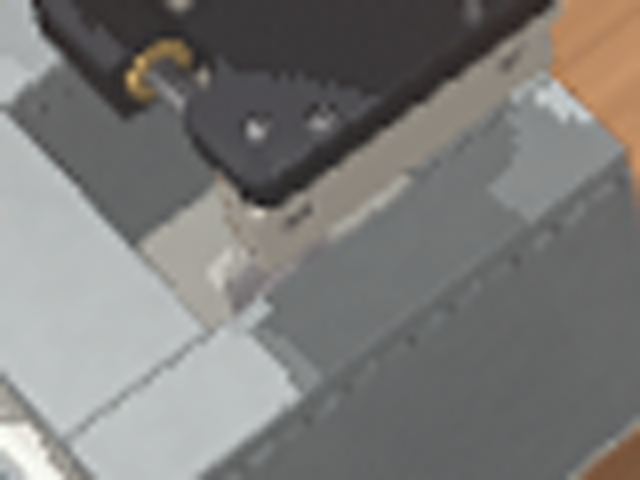

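>>> {"name": "jog_arm", "arguments": {"commands": [[0, 0, -0.7, 0], [0, 0, -0.7, 0], [0, 0, -0.7, 0], [0, 0, -0.7, 0], [0, 0, -0.7, 0], [0, 0, -0.7, 0], [0, 0, -0.7, 0], [0, 0, -0.7, 0], [0, 0, 0, 0], [0, 0, 0, 0]]}}

```text
clock: 22.67
tool_pos: [0.5368, -0.2047, 0.1691]
orientation: [180.0, 0.0, -91.6]
force: [-2.9, 0.3, -1.0]
opening: 0.0097
```

>>> {"name": "jog_arm", "arguments": {"commands": [[0, 0, -0.5, 0], [0, 0, 0, 0], [0, 0, -0.5, 0], [0, 0, 0, 0], [0, 0, 0, 0], [0, 0, 0, 0], [0, 0, 0, 0], [0, 0, 0, 0], [0, 0, 0, 0], [0, 0, 0, 0]]}}

```text
clock: 23.5
tool_pos: [0.5369, -0.2047, 0.1683]
orientation: [180.0, -0.0, -91.6]
force: [-3.6, 0.6, -0.6]
opening: 0.0101
```

>>> {"name": "jog_arm", "arguments": {"commands": [[0, 0, -0.5, 0], [0, 0, 0, 0], [0, 0, -0.5, 0], [0, 0, 0, 0], [0, 0, 0, 0], [0, 0, 0, 0], [0, 0, 0, 0], [0, 0, 0, 0], [0, 0, 0, 0], [0, 0, 0, 0]]}}

```text
clock: 24.33
tool_pos: [0.5371, -0.2048, 0.1674]
orientation: [-180.0, -0.0, -91.6]
force: [-2.9, -0.2, 0.9]
opening: 0.0102
```

>>> {"name": "jog_arm", "arguments": {"commands": [[-0.5, 0, 0, 0], [-0.5, 0, 0, 0], [-0.5, 0, 0, 0], [-0.5, 0, 0, 0], [-0.5, 0, 0, 0], [-0.5, 0, 0, 0], [0, 0, 0, 0], [0, 0, 0, 0], [0, 0, 0, 0], [0, 0, 0, 0]]}}

```text
clock: 25.17
tool_pos: [0.534, -0.2047, 0.1674]
orientation: [-180.0, 0.0, -91.6]
force: [-1.8, 1.4, 0.9]
opening: 0.0097
```

```bash
python3 - <<'E'
from h import *
s=snap('wrist','w12');print(get_obs()['force']);o=get_obs();print(o['force'],o['tool_pos'],o['clock'])
im=cv2.imread('pics/w12.png')
cv2.imwrite('pics/c_w12.png',cv2.resize(im[130:290,156:356],None,fx=3.7,fy=3.7,interpolation=cv2.INTER_CUBIC))
E
```

```text
[-2.47624916 -0.20371203  0.77456954]
[-2.47624916 -0.20371203  0.77456954] [ 0.53400572 -0.2047187   0.16741424] 25.2167
```

View pics/c_w12.png

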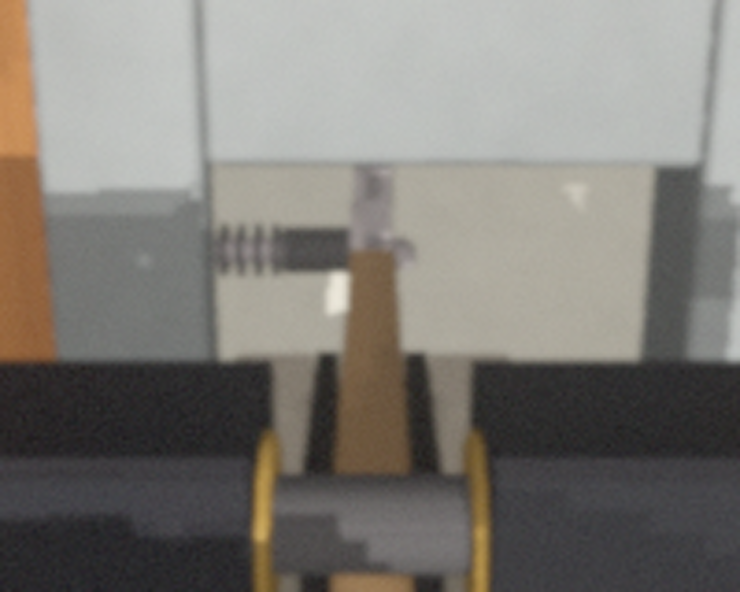

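>>> {"name": "jog_arm", "arguments": {"commands": [[0, 0, 0, 0], [0, 0, 0, 0], [0, 0, 0, 0], [0, 0, 0, 0], [0, 0, 0, 0], [0, 0, 0, 0], [0, 0, 0, 0], [0, 0, 0, 0], [0, 0, 0, 0], [0, 0, 0, 0]], "fingers": 40}}

```text
clock: 26.05
tool_pos: [0.534, -0.2047, 0.1674]
orientation: [-180.0, -0.0, -91.6]
force: [0.5, -0.2, -0.3]
opening: 0.0398
```

```bash
python3 - <<'E'
from h import *
s=snap('wrist','w13');print(get_obs()['force']);snap('scene','s13')
im=cv2.imread('pics/w13.png')
cv2.imwrite('pics/c_w13.png',cv2.resize(im[130:330,156:356],None,fx=3,fy=3,interpolation=cv2.INTER_CUBIC))
E
```

```text
[-0.23951012 -0.07919317  0.1426703 ]
```

View pics/c_w13.png

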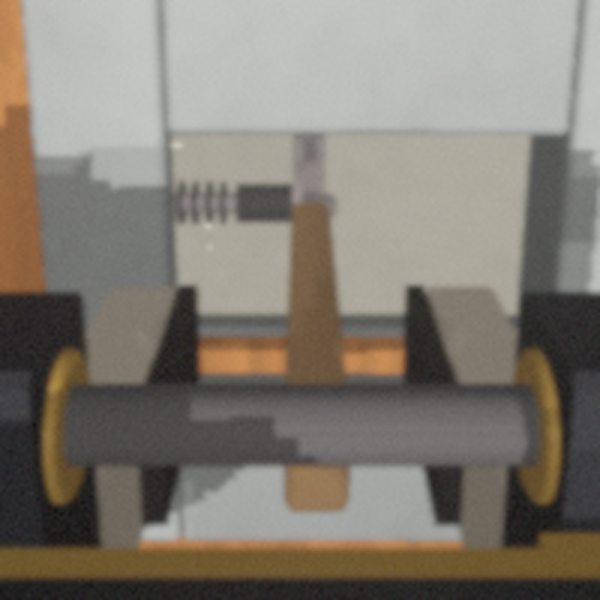

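The key hangs upright behind the nose and clear of both fingers (handle at crop column 317). Withdrawing straight up.

>>> {"name": "jog_arm", "arguments": {"commands": [[0, 0, 2, 0], [0, 0, 4, 0], [0, 0, 8, 0], [0, 0, 12, 0], [0, 0, 12, 0], [0, 0, 12, 0], [0, 0, 12, 0], [0, 0, 12, 0], [0, 0, 12, 0], [0, 0, 12, 0]]}}

```text
clock: 26.98
tool_pos: [0.534, -0.2048, 0.2669]
orientation: [-179.9, -0.0, -91.6]
force: [1.1, 0.3, -0.1]
opening: 0.0397
```

>>> {"name": "jog_arm", "arguments": {"commands": [[0, 5, 10, 0], [0, 10, 8, 0], [0, 15, 0, 0], [0, 15, 0, 0], [0, 15, 0, 0], [0, 15, 0, 0], [0, 10, 0, 0], [0, 5, 0, 0], [0, 0, 0, 0], [0, 0, 0, 0]]}}

```text
clock: 27.82
tool_pos: [0.534, -0.1145, 0.2835]
orientation: [-180.0, -0.0, -91.6]
force: [0.1, -0.1, -0.4]
opening: 0.0399
```

```bash
python3 - <<'E'
from h import *
s=snap('wrist','w14');o=get_obs();print(o['force'],o['tool_pos'],o['clock']);q=snap('scene','s14');t=snap('top','t14')
im=cv2.imread('pics/w14.png')
cv2.imwrite('pics/c_w14.png',cv2.resize(im[0:200,156:356],None,fx=3,fy=3,interpolation=cv2.INTER_CUBIC))
E
```

```text
[ 0.29932957  0.25062223 -0.22386925] [ 0.53395623 -0.11488514  0.28337727] 27.8667
```

View pics/c_w14.png

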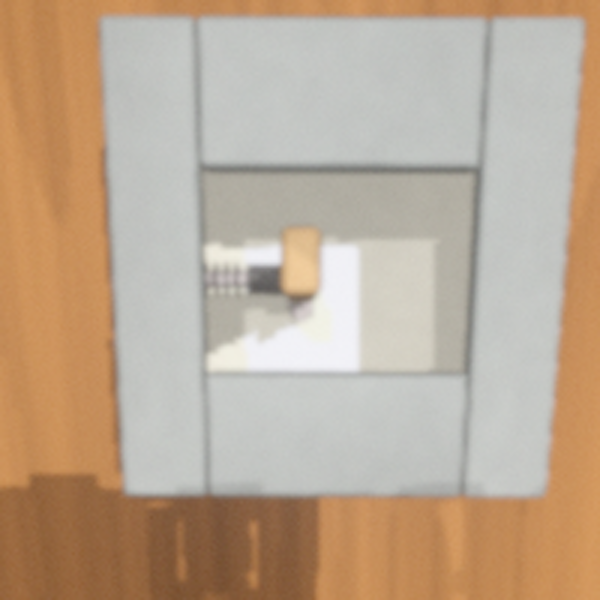

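View pics/s14.png

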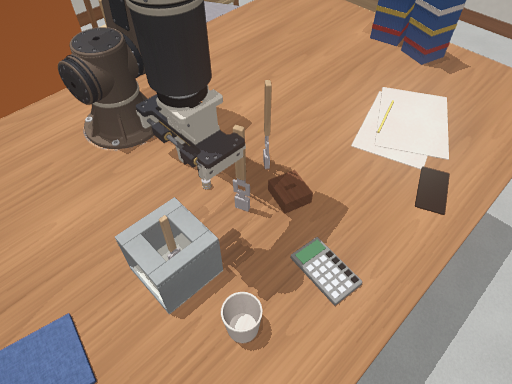

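```bash
python3 - <<'E'
from h import *
s=load('w14')
T=lambda x,y:((x+.5)/3-.5+156,(y+.5)/3-.5)
for p in [(301,262),(282,262),(320,262)]: print(onz(s,*T(*p),.213).round(4))
print('expected upright top ~ (.5325,-.2047)')
for z in (.213,): print((proj(s,[.5325,-.2047,z])-[156,0])*3)
o=get_obs();print(o['qvel'].round(2))
snap('wrist','w15')
d=cv2.absdiff(cv2.imread('pics/w14.png')[:200],cv2.imread('pics/w15.png')[:200]);print(d.mean(),d.max())
close_job();print('handed in')
E
```

```text
[ 0.532  -0.2036  0.213 ]
[ 0.5366 -0.2037  0.213 ]
[ 0.5274 -0.2034  0.213 ]
expected upright top ~ (.5325,-.2047)
[297.84197136 256.1738971 ]
[-0.16  0.12 -0.08 -0.07 -0.05 -0.07]
2.0593977864583333 59
the job is handed in; nothing more can be done
handed in
```

The key is hanging on the hook in the cabinet, and I handed the job in at about 28 s of the 53 s allowed. No verdict was reported.

**What I did:** I drew the short key out of the stand and lowered it through the roof opening. I felt the hook's nose with the key's underside, which gave about 7 N and put the bar at about 83 mm, in line with the camera estimate. I then put the eye over the nose, pushed the disc back about 5–6 mm, lowered the key until the bar took it, eased it back and let go.

**Last checks that agreed:**
- **Hanging upright:** the wrist view after release showed the key behind the nose, with its handle upright and clear of the fingers. Its top measured (0.532, -0.204), within about 1 mm of directly above the seated eye.
- **Forces:** the highest force I read on the hook was about 7 N. I felt no unexpected contact near the cabinet, and the tool force was near zero after letting go.
- **Bystanders:** the calculator, cup and coins looked unmoved in the last scene picture. I judged that by eye and did not measure it.

**Checks that disagreed or were weak:**
- **Cameras:** the scene and top cameras differed by about 4 mm on the cabinet's position. I used the wrist camera, which fell midway between them.
- **Key at rest:** the last two wrist pictures, 0.05 s or more apart, differed more than I expected (mean 2 grey levels, up to 59 at single pixels). I took this for image noise and did not follow it up, so I have no separate proof that the key was fully still.

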